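# Set the click-stop length stop of a saw jig and butt the board against it

### The arm

A 6-joint arm with a two-finger parallel gripper is mounted at the origin on a cart in front of the work surface, level with it; the furniture and walls round the work are solid. World frame = base frame: x ahead of the robot, y to its left, z up, the work surface at z = 0. Lengths are in m, angles in rad, forces in N, time in s.
With the tool pointing down it reaches from about 0.35 to 0.85 m from the base axis. Payload 8.1 kg.
Tool frame: the origin (TCP) lies midway between the tips of the shut fingers; the grasp point (between the pads) lies robot.grasp_offset behind it (robot.grasp_offset is the distance from the TCP to the grasp point, in m); z points along the fingers, y is the direction in which the jaws open and shut (so a half turn about z gives the same grasp; the last joint's range is limited). The gripper opens to 93 mm and grips with 3 to 60 N. Pads are 15 mm wide; open, the fingers measure 128 mm over their backs; the gripper's body (75 mm by 188 mm) begins 65 mm behind the grasp point.
Start: joints at [-1.415, 0.13, 1.488, -0, 1.523, -0.085], TCP at [0.143, -0.583, 0.186] pointing down, gripper open.
Joint ranges: [-2.96, 2.96], [-0.89, 2.26], [0.02, 2.5], [-1.34, 4.48], [0, 2.73], [-2.66, 2.66]. Speed limits (rad/s): [2.39, 2.39, 2.79, 3.14, 3.14, 3.14].

### API

Orientations are given as a rotation vector (axis times angle).
In Python, from plant import robot gives the robot as it stands.
- The arm moves only by the shell command python3 -m handwheel 'ROWS' [OPENING] [FORCE]. ROWS is text: rows parted by semicolons, each of 6 numbers parted by spaces: the shift along the world's x, y, z each as a share of 0.3 m, from -1 to 1, then the turn, a rotation vector about the world's x, y, z each as a share of 45 degrees, from -1 to 1. A call has 1 to 5 rows; each row is the pose to reach, as a shift and turn from the pose commanded when the call began; what a row does not reach only later rows make up. A row lasts 1/10 s, in which the tool goes at most 50 mm and 8.59 degrees, less where a joint would pass 70% of its speed; a pose out of reach is approached as far as the arm can. A call with a number of a shift or a turn outside -1 to 1 is refused whole. A call with a gripper value outside its range is refused whole. OPENING is the closure, from -1 (fully open) to 1 (shut), set as the call begins (- or left out, the last holds). The fingers move at their own pace and stop on an object; FORCE is the grip in N (left out, the last holds). Time passes only in rows, so rows that repeat a pose let the fingers close. It gives the time, the measured TCP pose, the force and the opening at its end, in the units of the state.
- robot.read_state(): the state, without advancing time (a new reading comes with each control period).
- robot.read_camera(name): name is "scene" or "top" or "wrist"; returns (picture, depth): 384x512x3 uint8, red, green, blue; 384x512 float32, m along the optical axis (not along the pixel's ray), 0 where there is no reading.
- robot.camera_model(name): a dict with "camera_matrix" (3x3 intrinsics, pixels), "dist" ([k1, k2, p1, p2, k3] as OpenCV has them; the pictures are not rectified), "pose" (4x4, takes a point from camera to world coordinates); the wrist camera has in their place "tool_from_camera" (4x4, takes a point from camera to tool coordinates, whose origin is the TCP and whose axes are the flange's). Camera axes: x right, y down, z forward; pixel columns grow to the right and rows downward; lengths in m; the calibration is good to about 2 mm. A picture is of the moment at which its call begins: read the wrist's pose just before it. camera_model takes no time and is no camera call.
- robot.close_job(): hands the job in, once; it reports no verdict.
Trained networks look in the newest picture that a camera, given by its name, has taken for a name from the list of things; names that differ only in an ending like _2 or _b are one class to them, and where a whole thing is asked for, a point or a joint stands for the part that bears it (a point fixed in the world has none). Each returns a list of dicts, best first, with "conf" (0 to 1); they miss things now and then, are a little off and sometimes report something else, mostly with a low value. They report only what shows in the picture. A call takes as long as a camera call. They do not tell look-alikes from the thing itself.
- robot.look_for(camera, query): "rect" ([centre column, centre row, width, height] in pixels, round what is visible of it).
- robot.silhouettes(camera, query): "pixels" (384x512 bool, what is visible of it) and "rect" ([centre column, centre row, width, height] in pixels, round what is visible of it).
- robot.tip_of(camera, query): "at" ([row, column] in pixels: a listed point, or the origin of a listed thing).
The state is a dict: "t": time; "q": joint angles; "dq": joint speeds; "joint_torque": joint torques, N m; "tool_pos": TCP position; "orientation": TCP orientation; "force": force on the tool from outside, world axes, zero at the start; "wrist_torque": the same for the moment, N m; "opening": finger opening in m.
Only numpy, scipy, OpenCV 4.12 (cv2) and the standard library are available. Lean on these libraries where they do the work, as an engineer would, in place of code of your own. Each camera call takes 0.05 s, during which the arm holds its last target.

### The job

Reset this saw jig for the next longer size of blank: with a fingertip, push the bar grip of the click-stop dial round exactly four clicks clockwise (seen from above), which draws the length stop back. Then, pushing gently on its outer end, slide the flat board along its channel until its inner end rests against the stop. Only push, never lift the board out of its channel, and leave everything else where it lies.

Things in the scene. Friction and masses are not known exactly. Their poses are not given: they have to be found in the camera images.
- saw_jig: Saw jig fixed to the bench: plywood base 140 x 310 x 15 mm. Origin: underside, on the channel's centre line (the base runs from y = -150 to +160 mm); y points along the channel from its open end to the stop and dial (roughly to the right), z up, x across, roughly towards the robot. Two dark wooden rails 8 mm high leave a channel 58 mm wide from y = -135 to +70 mm.
- channel_mouth (a point): Middle of the channel floor at the open end of the base (y = -150 mm in the jig's frame), 15 mm above the bench. Axes as the jig's.
- saw_guide (a point): Middle of the channel floor between the slotted dark wooden saw-guide blocks (y = -30 mm in the jig's frame). The blocks rise 32 mm above the floor, 26 mm long, 29.5 to 43.5 mm to both sides of this point.
- dial_axis (a point): Centre of the dial's top, on its vertical axis (x = 0, y = 115 mm in the jig's frame), 77 mm above the bench. Black disc 63 mm in diameter, upper face 59 mm above the bench, on an aluminium housing 84 x 74 mm whose bezel is 51 mm above the bench.
- dial_hub (a point): On the axis, on the disc's upper face, 59 mm above the bench. Across it stands the bare aluminium bar grip: 56 mm long (about 28 mm to each side), 10 mm wide, 18 mm high, with a hub 16 mm in diameter and 10 mm high round its middle. A short dark line on top marks the pointer end.
- dial_pointer (a point): Point on the dial at its pointer end, 30 mm from the axis, 68 mm above the bench; it turns with the dial, so the direction from dial_axis to here is the direction of the bar.
- stop_dial (a joint): Dial angle in rad, growing clockwise seen from above. One click is 0.349 rad (20 degrees); rests are 0 to 8 clicks, the start is 0, 1 or 2. Getting over a click takes about 0.15 to 0.2 Nm (6 to 9 N pushed 24 mm from the axis); past half way the dial snaps to the next rest by itself, up to 10 degrees ahead of the finger. Each click draws the stop back 1.5 mm.
- stop_face (a point): Middle of the face of the steel length stop (44 mm wide, 15 mm high) that the board butts against, 23 mm above the bench, at the dial end of the channel; axes as the jig's (y points from the channel into the stop). It gives way, clicking the dial round, only if pushed with more than about 35 N.
- board: Loose flat wooden board, 55 mm wide, 130 mm long (its y), 16 mm thick, 0.15 to 0.35 kg, lying flat in the channel. Origin: centre of its underside; y along it, towards the stop. It starts 35 to 65 mm short of the stop; its outer end is free to be pushed, within 15 mm of the open end of the base.
- board_inner_end (a point): Middle of the board's end face towards the stop, 8 mm above its underside.
- board_outer_end (a point): Middle of the board's end face away from the stop, 8 mm above its underside (23 mm above the bench).
- lamp_shade (a point): An obstacle: middle of the lower rim of the black desk lamp's shade, which hangs over the right rear of the bench, 250 mm across, its rim 0.406 m above the bench; the lamp's arms run on from it to the right, 0.52 to 0.62 m above the bench. It does not move; hand and wrist must pass it on the robot's side.
- pencil: Red pencil, 114 mm, lying on the jig's base beside the far rail (bystander). Origin: underside centre.
- ebony_blank: Small black wooden blank 20 x 46 x 12 mm on the bench behind the dial (bystander).
- cut_slip: Small wooden slip 20 x 49 x 10 mm on the bench behind the jig (bystander).
- thumb_plane: Tiny wooden plane 22 x 66 x 26 mm on the bench behind the jig (bystander).
- glue_bottle: Small white glue bottle, 33 mm across, 104 mm tall, to the right (bystander).
- awl: Awl with a wooden handle, 114 mm long, to the right (bystander).
- spirit_lamp: Round pale wooden pot with a stopper, 68 mm across, 70 mm tall, to the left (bystander).
- tin: Flat round tin with a green lid, 67 mm across, 22 mm high, to the right (bystander).
Mind the look-alikes: they are no part of the job. There is more than one size of the board; the one meant has the size given above.

How it is judged:
On the way, in this order (a step that is already met when the one before it is completed fails the run):
1. the dial stands four clicks clockwise of where it started (distance of dial_pointer from where it was at the start of the episode between 0.035 and 0.042 m), for 0.3 s.
2. the board's inner end rests against the stop (y of board_inner_end in the frame of stop_face between -0.0025 and 0.0015 m and x of board_inner_end in the frame of stop_face between -0.004 and 0.004 m and z of board in the frame of saw_jig below 0.019 m and angle between board's own z axis and vertical below 0.06 rad), for 0.2 s.
At the end, for the whole second after the job is handed in: The dial rests four clicks clockwise of its start (its pointer point 35 to 42 mm from where it was; four clicks are 38.6 mm, three 30, five 46); the board lies flat in the channel with its inner end within 2.5 mm of the stop's face and within 4 mm of its middle sideways; both at rest (all of step 1 and all of step 2 and linear speed of board below 0.01 m/s and velocity of joint stop_dial between -0.05 and 0.05 rad/s); the robot touches nothing.
It fails at once if the board is lifted or tipped (z of board in the frame of saw_jig above 0.023 m or angle between board's own z axis and vertical above 0.2 rad).
It fails at once if the board is pushed or squeezed harder than 30 N (contact force between the fingers and board above 30 N).
It fails at once if a bystander is shifted by more than 15 mm (distance of any of pencil, ebony_blank, cut_slip, thumb_plane, glue_bottle, awl, spirit_lamp, tin from where it was at the start of the episode above 0.015 m).
It also fails if it takes over 48 s, if anything falls off the work surface, if the arm or the gripper's body presses on something with over 40 N, if the wrist force passes 120 N, or if a joint passes its speed limit or range.

## Working session

There is one attempt and no reset: what is moved stays moved. The work goes in short steps, Python scripts to look and compute and a shell command to move; the robot and the scene stay as the last step left them, time stands still between calls to the robot, and variables do not carry over. Pictures are saved under pics/ and viewed, and the job is handed in when it is done.

```bash
mkdir -p pics; ls
python3 - <<'E'
from plant import robot
import cv2,numpy as np
s=robot.read_state();print(s)
print(robot.grasp_offset)
for n in("scene","top"):
    p,d=robot.read_camera(n);cv2.imwrite(f"pics/{n}0.png",p[:,:,::-1])
    m=robot.camera_model(n);print(n,m)
    np.savez(f"{n}0.npz",p=p,d=d)
    for q in("channel_mouth","saw_guide","dial_axis","dial_hub","dial_pointer","stop_face","board_inner_end","board_outer_end","board"):
        r=robot.tip_of(n,q)
        K=m["camera_matrix"];T=m["pose"]
        for e in r[:2]:
            v,u=e["at"];z=d[int(round(v)),int(round(u))]
            x=cv2.undistortPoints(np.array([[[u,v]]],float),np.array(K),np.array(m["dist"]))[0,0]
            P=np.array(T)@np.array([x[0]*z,x[1]*z,z,1]);print(n,q,round(e["conf"],2),np.round(e["at"],1),P[:3].round(4))
E
```

```text
pics
{'t': 0.0, 'q': array([-1.41538880e+00,  1.31147413e-01,  1.48926656e+00, -2.64022926e-05,
        1.52300707e+00, -8.54083005e-02]), 'dq': array([ 0.00078575, -0.00033564, -0.00060242,  0.0020146 ,  0.00143864,
        0.00177129]), 'joint_torque': array([ 2.81374247e-03, -5.59843397e+01, -4.91753626e+01,  7.69809284e-02,
        3.53053550e-02, -1.95065086e-04]), 'tool_pos': array([ 0.14300575, -0.58206192,  0.18510271]), 'orientation': array([-3.11703328e+00, -3.77141877e-01,  1.41814861e-04]), 'force': array([ 0.20685762, -1.37303059,  0.78406233]), 'wrist_torque': array([0.02454114, 0.01897584, 0.04215914]), 'opening': 0.09298159495761062}
0.0188
scene {'camera_matrix': array([[452.72021062,   0.        , 256.88293074],
       [  0.        , 452.72021062, 192.53914809],
       [  0.        ,   0.        ,   1.        ]]), 'dist': array([-0.07705004,  0.        ,  0.        ,  0.        ,  0.        ]), 'pose': array([[-0.77455209, -0.27029246,  0.5718488 , -0.21569678],
       [-0.63243602,  0.34479279, -0.69364444,  0.92146109],
       [-0.00968248, -0.89892153, -0.4380026
[... 1714 characters left out ...]
 saw_guide 0.2 [229.5 254.5] [ 0.4899 -0.0228  0.0576]
top dial_axis 0.57 [231.8 260.4] [ 0.4818 -0.0426  0.0561]
top dial_hub 0.61 [230.  254.3] [ 0.4883 -0.022   0.0573]
top dial_pointer 0.81 [226.4 262.3] [ 0.4991 -0.0493  0.0646]
top stop_face 0.62 [230.6 232. ] [0.4916 0.0552 0.0213]
top stop_face 0.31 [227.9 257.3] [ 0.4931 -0.032   0.076 ]
top board_inner_end 0.65 [251.2 139.6] [0.4286 0.3783 0.0083]
top board_inner_end 0.56 [230.8 219.7] [0.4904 0.0971 0.0354]
top board_outer_end 0.93 [230.4 181.5] [0.4969 0.2323 0.016 ]
top board_outer_end 0.52 [224.8 146. ] [0.5212 0.3608 0.0017]
top board 0.71 [230.4 204.8] [0.4937 0.1493 0.0283]
top board 0.52 [235.1 142.4] [0.4845 0.3709 0.0066]
```

Run:
```python
import cv2,numpy as np
p=np.load("top0.npz")["p"][:,:,::-1]
cv2.imwrite("pics/topz.png",cv2.resize(p[190:270,160:310],None,fx=5,fy=5,interpolation=cv2.INTER_CUBIC))
p=np.load("scene0.npz")["p"][:,:,::-1]
cv2.imwrite("pics/scenez.png",cv2.resize(p[210:330,190:340],None,fx=5,fy=5,interpolation=cv2.INTER_CUBIC))
```

```text
(no output)
```

View pics/top0.png

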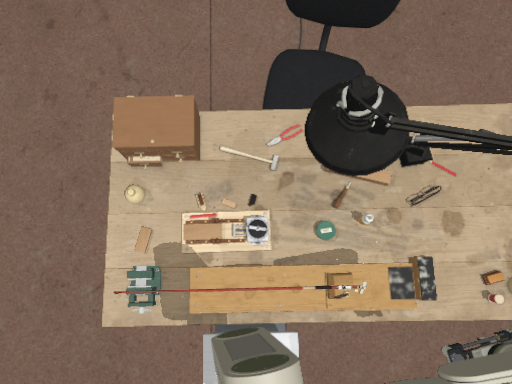

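View pics/scene0.png

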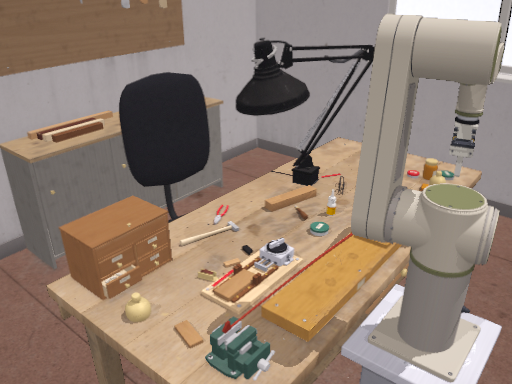

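```bash
sleep 1
```

```text
(no output)
```

View pics/topz.png

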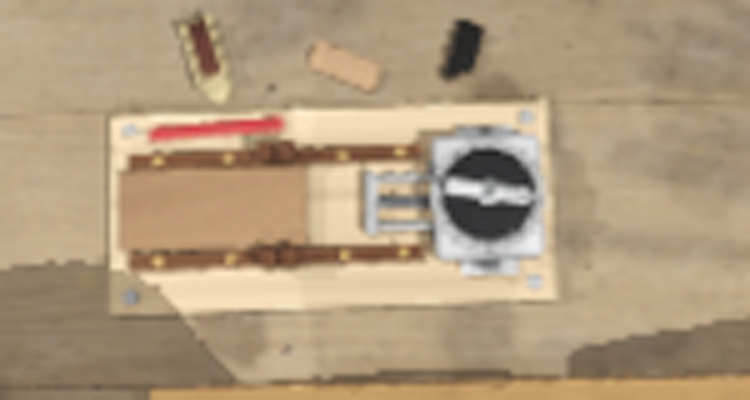

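View pics/scenez.png

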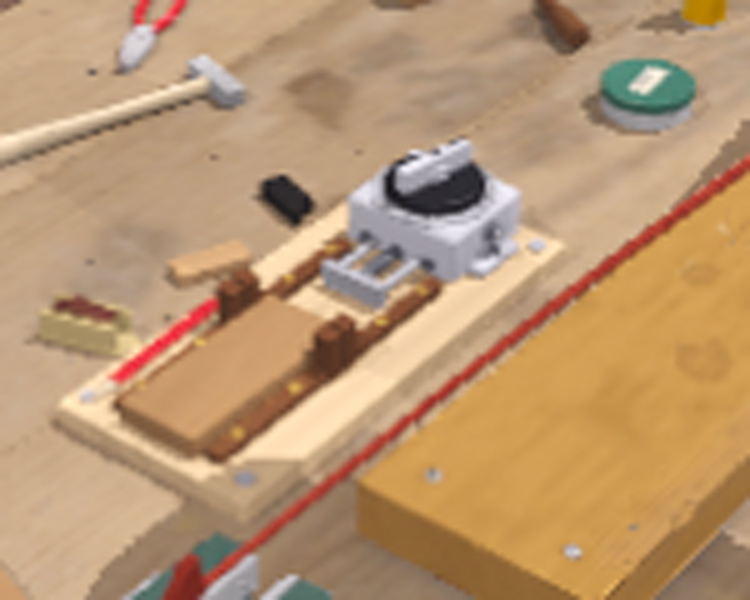

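The top view shows the jig with its channel towards the left. The dial centre is at about pixel (258,228), the board spans columns 184–221, and the bar lies roughly along the channel. I'll move the arm over the jig for a close wrist view.

```bash
python3 -c "
from plant import robot
print(robot.camera_model('wrist'))"
python3 -m handwheel '0.1 0.15 0.1 0 0 0;0.2 0.3 0.2 0 0 0;0.3 0.45 0.3 0 0 0;0.4 0.6 0.35 0 0 0;0.5 0.75 0.4 0 0 0' 1 20
python3 -m handwheel '0.1 0.15 0.0 0 0 0;0.2 0.3 0.0 0 0 0;0.3 0.45 0.0 0 0 0;0.35 0.6 0.0 0 0 0;0.35 0.75 0.0 0 0 0'
python3 -m handwheel '0.0 0.15 0.0 0 0 0;0.0 0.3 0.0 0 0 0;0.0 0.4 0.0 0 0 0;0.0 0.4 0.0 0 0 0'
```

```text
{'camera_matrix': array([[315.76058004,   0.        , 255.48387772],
       [  0.        , 315.76058004, 187.61919445],
       [  0.        ,   0.        ,   1.        ]]), 'dist': array([0.00640013, 0.        , 0.        , 0.        , 0.        ]), 'tool_from_camera': array([[ 9.76385248e-04, -9.54537134e-01, -2.98090434e-01,
         8.40824399e-02],
       [ 9.99998918e-01,  6.03876949e-04,  1.34174457e-03,
        -6.98179766e-05],
       [-1.10073507e-03, -2.98091421e-01,  9.54536690e-01,
        -1.98010831e-01],
       [ 0.00000000e+00,  0.00000000e+00,  0.00000000e+00,
         1.00000000e+00]])}
t: 1.5
tool_pos: [0.269, -0.3938, 0.2933]
orientation: [3.117, 0.376, 0.001]
force: [1.2, 0.5, -0.6]
opening: 0.0576
t: 2.0
tool_pos: [0.3739, -0.1718, 0.2916]
orientation: [-3.118, -0.378, -0.0]
force: [0.5, 1.2, 0.0]
opening: 0.0175
t: 2.4
tool_pos: [0.3731, -0.0508, 0.2924]
orientation: [-3.118, -0.385, -0.003]
force: [-0.0, -0.2, -0.2]
opening: 0.0005
```

```bash
cat > h.py <<'E'
from plant import robot
import cv2,numpy as np
from scipy.spatial.transform import Rotation as R
def wrist(name):
    s=robot.read_state(); p,d=robot.read_camera("wrist")
    cv2.imwrite(f"pics/{name}.png",cv2.resize(p[:,:,::-1],(768,576),interpolation=cv2.INTER_CUBIC))
    m=robot.camera_model("wrist")
    T=np.eye(4);T[:3,:3]=R.from_rotvec(s["orientation"]).as_matrix();T[:3,3]=s["tool_pos"]
    T=T@m["tool_from_camera"]
    np.savez(f"{name}.npz",p=p,d=d,T=T); print(s["t"],s["tool_pos"].round(4),s["orientation"].round(4))
    return p,d,T,m
def ray(u,v,T,m):
    x=cv2.undistortPoints(np.array([[[u,v]]],float),m["camera_matrix"],m["dist"])[0,0]
    return T[:3,:3]@np.array([x[0],x[1],1])
def onz(u,v,z,T,m):
    r=ray(u,v,T,m);return T[:3,3]+r*(z-T[2,3])/r[2]
def proj(P,T,m):
    Ti=np.linalg.inv(T)
    return cv2.projectPoints(np.atleast_2d(P).astype(float),cv2.Rodrigues(Ti[:3,:3])[0],Ti[:3,3],m["camera_matrix"],m["dist"])[0][:,0]
E
python3 - <<'E'
from h import *
p,d,T,m=wrist("w1")
for q,z in(("channel_mouth",.015),("dial_axis",.077),("dial_hub",.059),("dial_pointer",.068),("stop_face",.023),("board_inner_end",.023),("board_outer_end",.023)):
    for e in robot.tip_of("wrist",q)[:2]:
        v,u=e["at"];print(q,round(e["conf"],2),np.round([u,v],1),onz(u,v,z,T,m).round(4))
E
```

```text
2.4 [ 0.3731 -0.0508  0.2924] [-3.1176e+00 -3.8450e-01 -2.5000e-03]
dial_axis 0.9 [264.8  57.2] [ 0.4934 -0.0326  0.077 ]
dial_hub 0.91 [261.1  54.9] [ 0.4966 -0.0275  0.059 ]
dial_pointer 0.92 [285.1  68.2] [ 0.4881 -0.0606  0.068 ]
dial_pointer 0.15 [172.3  37.7] [0.488  0.0822 0.068 ]
board_inner_end 0.61 [173.1  37.7] [0.4919 0.0932 0.023 ]
board_outer_end 0.72 [74.5 12. ] [0.4904 0.224  0.023 ]
```

View pics/w1.png

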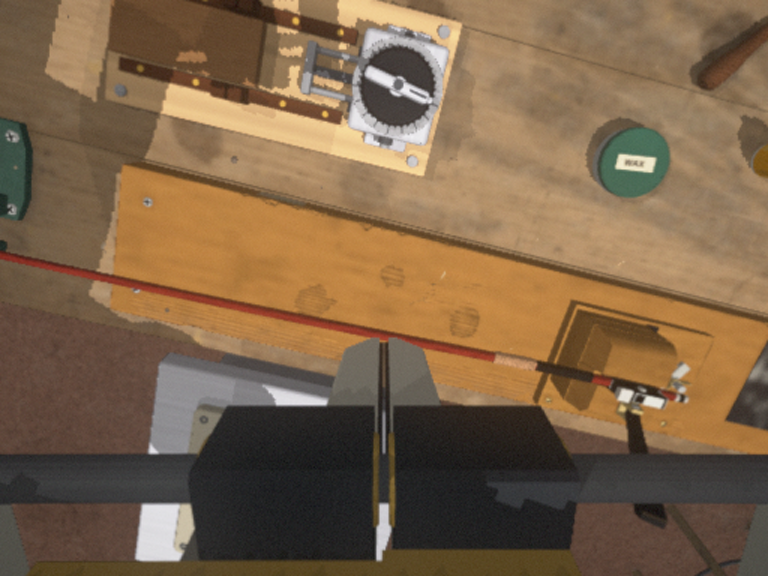

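The wrist view shows the dial at about (265,57) in raw pixels. The dark pointer line is on its right-hand end, and the bar is turned slightly clockwise of the jig axis. I'll centre and square the view.

```bash
python3 -m handwheel '0.1 0.08 0.04 0 0 -0.1;0.2 0.16 0.08 0 0 -0.2;0.27 0.25 0.12 0 0 -0.31;0.27 0.25 0.12 0 0 -0.31;0.27 0.25 0.12 0 0 -0.31'
python3 - <<'E'
from h import *
p,d,T,m=wrist("w2")
for q,z in(("channel_mouth",.015),("dial_axis",.077),("dial_hub",.059),("dial_pointer",.068),("stop_face",.023),("board_inner_end",.023),("board_outer_end",.023)):
    for e in robot.tip_of("wrist",q)[:2]:
        v,u=e["at"];print(q,round(e["conf"],2),np.round([u,v],1),onz(u,v,z,T,m).round(4))
E
```

```text
t: 3.3
tool_pos: [0.4542, 0.021, 0.3274]
orientation: [3.141, -0.002, -0.002]
force: [-0.7, -0.2, -0.3]
opening: 0.0004
3.3 [0.4542 0.021  0.3274] [ 3.1414e+00 -1.8000e-03 -1.7000e-03]
channel_mouth 0.96 [124.5 121. ] [0.4894 0.2283 0.015 ]
dial_axis 0.8 [292.3 122.8] [ 0.4929 -0.0308  0.077 ]
dial_hub 0.65 [294.  118.8] [ 0.4968 -0.0352  0.059 ]
dial_hub 0.56 [123.9 120.9] [0.4938 0.2113 0.059 ]
dial_pointer 0.93 [312.9 125.3] [ 0.4885 -0.0614  0.068 ]
stop_face 0.9 [236.7 117.9] [0.495  0.0499 0.023 ]
board_inner_end 0.97 [211.9 117.4] [0.4958 0.0885 0.023 ]
board_inner_end 0.8 [ 39.6 154.3] [0.4374 0.3677 0.023 ]
board_outer_end 0.97 [ 43.7 103.8] [0.516  0.3454 0.023 ]
board_outer_end 0.75 [122.7 122.1] [0.4885 0.2281 0.023 ]
```

View pics/w2.png

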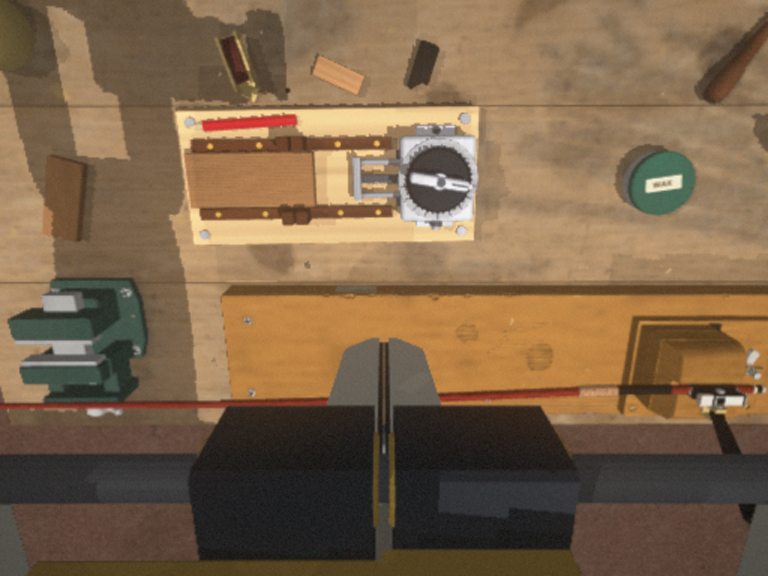

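```bash
cat >> h.py <<'E'
def bar(name,c=None,show=True):
    f=np.load(name+".npz");p,T=f["p"],f["T"];m=robot.camera_model("wrist")
    # rectify plane z=.077 round dial, 0.25mm/px, +-45mm ; image up=+x, right=-y
    S=np.arange(-45,45,.25)/1000
    X=c[0]-S[:,None]+0*S[None];Y=c[1]-S[None]+0*S[:,None]
    uv=proj(np.stack([X,Y,0*X+.077],-1).reshape(-1,3),T,m).astype(np.float32).reshape(len(S),len(S),2)
    im=cv2.remap(p,uv[...,0],uv[...,1],cv2.INTER_CUBIC)
    cv2.imwrite(f"pics/{name}_bar.png",cv2.resize(im[:,:,::-1],(540,540)))
    return im,S
def barfit(name,c,thr=150):
    im,S=bar(name,c)
    g=cv2.cvtColor(im,cv2.COLOR_RGB2GRAY).astype(float)
    A,B=np.meshgrid(S,S) # A: -dy, B: -dx
    k=(g>thr)&(np.hypot(A,B)<.027)
    n,l,st,ce=cv2.connectedComponentsWithStats(k.astype(np.uint8))
    i=1+np.argmax(st[1:,4]);k=l==i
    x=np.c_[A[k],B[k]];mu=x.mean(0);w,v=np.linalg.eigh(np.cov((x-mu).T));a=v[:,1]*np.sign(v[0,1])
    print("bar centre",(c[0]-mu[1]).round(4),(c[1]-mu[0]).round(4),"angle cw from -y deg",np.degrees(np.arctan2(a[1],a[0])).round(1),"n",k.sum(),"std mm",np.sqrt(w)*1000)
E
python3 - <<'E'
from h import *
f=np.load("w2.npz");T=f["T"];m=robot.camera_model("wrist")
for u,v in((177,110),(479,107),(474,241),(194,245)): print("corner",onz(u/1.5,v/1.5,.015,T,m).round(4))
for n,(u,v),z in(("board outer far",(188,153),.031),("board outer near",(187,206),.031),("board inner far",(314,152),.031),("b in near",(315,206),.031),("stop far",(354,157),.03),("stop near",(354,201),.03)): print(n,onz(u/1.5,v/1.5,z,T,m).round(4))
barfit("w2",(0.4935,-0.032))
f=np.load("w2.npz");cv2.imwrite("pics/w2z.png",cv2.resize(f["p"][60:170,110:330,::-1],None,fx=3.6,fy=3.6,interpolation=cv2.INTER_CUBIC))
E
```

```text
corner [0.5605 0.2292 0.015 ]
corner [ 0.5635 -0.0763  0.015 ]
corner [ 0.4251 -0.0792  0.015 ]
corner [0.4208 0.2289 0.015 ]
board outer far [0.5192 0.217  0.031 ]
board outer near [0.4659 0.2247 0.031 ]
board inner far [0.5202 0.0903 0.031 ]
b in near [0.466  0.0917 0.031 ]
stop far [0.5153 0.0502 0.03  ]
stop near [0.471 0.051 0.03 ]
bar centre 0.4948 -0.0318 angle cw from -y deg 9.1 n 7186 std mm [ 2.83420442 15.83997427]
```

```bash
sleep 1
```

```text
(no output)
```

View pics/w2_bar.png

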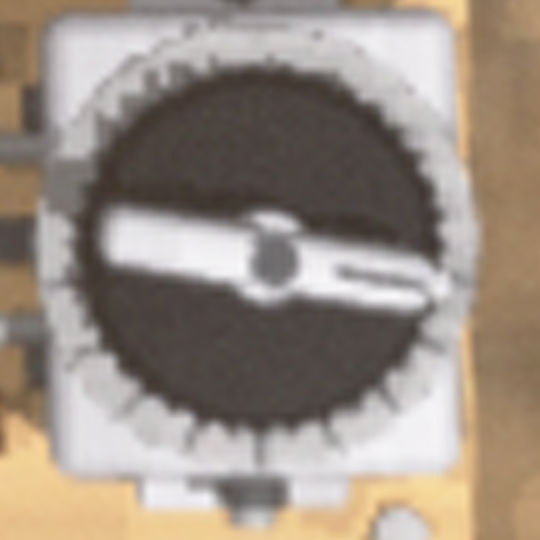

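View pics/w2z.png

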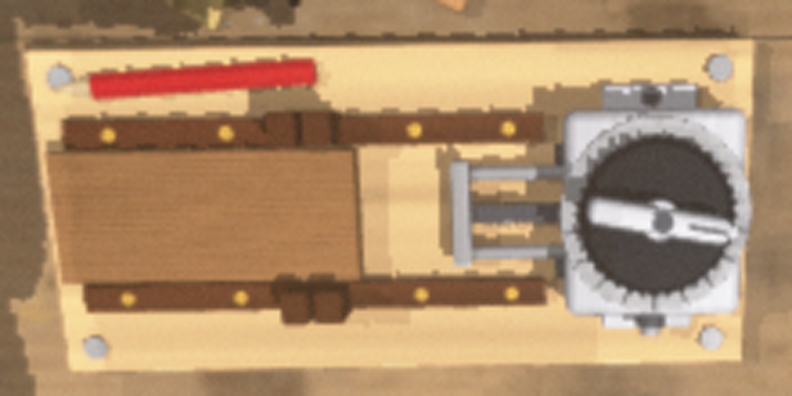

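Run:
```python
from h import *
m=robot.camera_model("top");T=m["pose"]
for u,v in((305,125),(409,125),(357,125),(350,174)): print(onz(u,v,.406,T,m).round(3))
print(robot.read_state()["q"].round(3))
from math import *
c=np.array([.4947,-.0327]);cur=np.array([.4542,.021])
for th in(9.4,):
  t=radians(th);b=np.array([-sin(t),-cos(t)]);n=np.array([cos(t),-sin(t)])
  for off in(.0195,.0125):
    P=c+.022*b+off*n;print(th,off,P,(P-cur)/.3,-th/45)
```

```text
[ 0.724 -0.156  0.406]
[ 0.716 -0.424  0.406]
[ 0.72  -0.291  0.406]
[ 0.589 -0.263  0.406]
[-0.067 -0.279  1.623 -0.     1.798  1.507]
9.4 0.0195 [ 0.51034499 -0.05758944] [ 0.18714995 -0.26196481] -0.2088888888888889
9.4 0.0125 [ 0.50343898 -0.05644616] [ 0.16412994 -0.25815387] -0.2088888888888889
```

```bash
python3 -m handwheel '0 0 0 0 0 0.19;0.05 -0.06 0 0 0 0.38;0.09 -0.12 0 0 0 0.57;0.09 -0.12 0 0 0 0.76;0.09 -0.12 0 0 0 0.948'
python3 -m handwheel '0 0 0 0 0 0.19;0.05 -0.06 0 0 0 0.38;0.097 -0.142 0 0 0 0.57;0.097 -0.142 0 0 0 0.76;0.097 -0.142 0 0 0 0.948'
python3 -m handwheel '0 0 -0.1 0 0 0.19;0 0 -0.2 0 0 0.38;0 0 -0.25 0 0 0.57;0 0 -0.25 0 0 0.76;0 0 -0.25 0 0 0.948'
python3 -m handwheel '0 0 -0.1 0 0 0.19;0 0 -0.2 0 0 0.38;0 0 -0.3 0 0 0.57;0 0 -0.4 0 0 0.76;0 0 -0.4 0 0 0.948;' || true
python3 - <<'E'
from h import *
print(robot.read_state()["q"].round(3))
p,d,T,m=wrist("w3")
E
```

```text
t: 4.2
tool_pos: [0.481, -0.0156, 0.3276]
orientation: [-2.925, -1.146, 0.001]
force: [0.4, 0.6, -0.2]
opening: 0.0005
t: 4.7
tool_pos: [0.5101, -0.0583, 0.3274]
orientation: [-2.308, -2.131, 0.001]
force: [-0.8, 0.4, 0.1]
opening: 0.0008
t: 5.2
tool_pos: [0.5094, -0.0575, 0.2518]
orientation: [-1.372, -2.824, 0.001]
force: [0.3, 0.5, 0.8]
opening: 0.0005
t: 5.7
tool_pos: [0.5066, -0.0569, 0.1277]
orientation: [-0.251, -3.124, -0.002]
force: [-0.9, 0.5, -0.5]
opening: 0.0004
[-0.212 -0.071  1.801 -0.     1.419 -1.623]
5.7 [ 0.5066 -0.0569  0.1277] [-2.5060e-01 -3.1238e+00 -1.6000e-03]
```

View pics/w3.png

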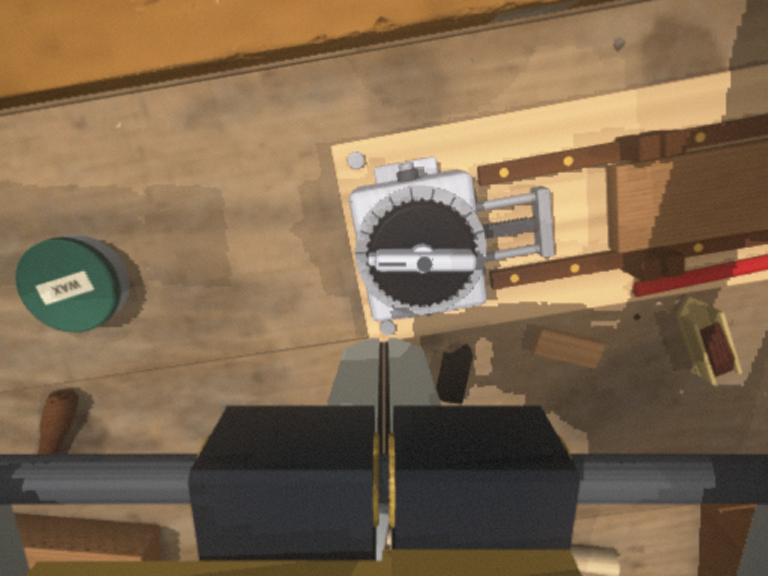

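```bash
python3 -m handwheel '0 0 0 0 0 0;0 0 0 0 0 0'
python3 - <<'E'
from h import *
print(robot.read_state()["q"].round(3))
p,d,T,m=wrist("w4")
barfit("w4",(.4947,-.0327))
E
```

```text
t: 5.95
tool_pos: [0.5107, -0.0577, 0.1338]
orientation: [0.267, 3.129, -0.0]
force: [0.7, 0.2, 0.4]
opening: 0.0005
[-0.212 -0.075  1.793 -0.     1.421 -1.613]
5.95 [ 0.5107 -0.0577  0.1338] [ 2.6730e-01  3.1285e+00 -3.0000e-04]
bar centre 0.4935 -0.0316 angle cw from -y deg 9.7 n 6692 std mm [ 2.78880651 15.93236371]
```

View pics/w4_bar.png

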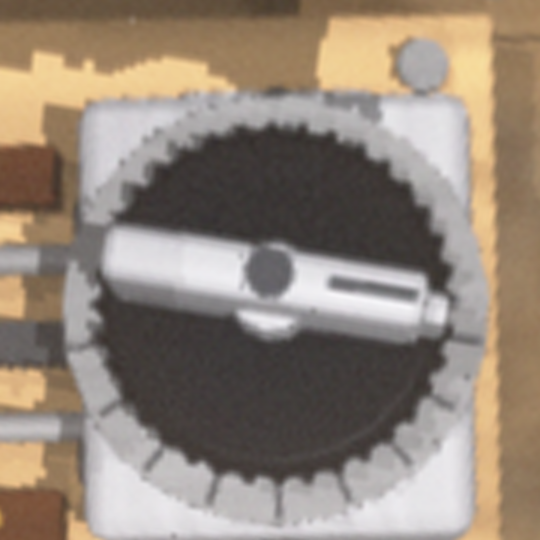

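The dial axis is confirmed at (0.4947, -0.0327), the bar stands at 9.7° and the finger is parallel to it. Next I lower the fingertip behind the pointer end.

```bash
python3 -m handwheel '0 0 -0.1 0 0 0;0 0 -0.18 0 0 0;0 0 -0.233 0 0 0;0 0 -0.233 0 0 0;0 0 -0.233 0 0 0'
python3 - <<'E'
from h import *
from math import *
s=robot.read_state();c=np.array([.4947,-.0327]);cur=np.array([.5107,-.0577]);th0=9.4
for th in(9.7,20,30,40,45,50,60,70,75,80,82):
  t=radians(th);b=np.array([-sin(t),-cos(t)]);n=np.array([cos(t),-sin(t)])
  P=c+.022*b+.0125*n;print(th,P.round(4),((P-cur)/.3).round(4),round(-(th-th0)/45,3))
p,d,T,m=wrist("w5")
E
```

```text
t: 6.5
tool_pos: [0.5105, -0.0575, 0.0638]
orientation: [0.263, 3.13, -0.0]
force: [0.6, 0.0, 0.8]
opening: 0.0005
9.7 [ 0.5033 -0.0565] [-0.0246  0.004 ] -0.007
20 [ 0.4989 -0.0576] [-0.0393  0.0002] -0.236
30 [ 0.4945 -0.058 ] [-0.0539 -0.001 ] -0.458
40 [ 0.4901 -0.0576] [-0.0686  0.0004] -0.68
45 [ 0.488  -0.0571] [-0.0757  0.002 ] -0.791
50 [ 0.4859 -0.0564] [-0.0827  0.0043] -0.902
60 [ 0.4819 -0.0545] [-0.096   0.0106] -1.124
70 [ 0.4783 -0.052 ] [-0.108   0.0191] -1.347
75 [ 0.4767 -0.0505] [-0.1134  0.0241] -1.458
80 [ 0.4752 -0.0488] [-0.1183  0.0296] -1.569
82 [ 0.4747 -0.0481] [-0.1202  0.0319] -1.613
6.5 [ 0.5105 -0.0575  0.0638] [ 2.6260e-01  3.1299e+00 -1.0000e-04]
```

View pics/w5.png

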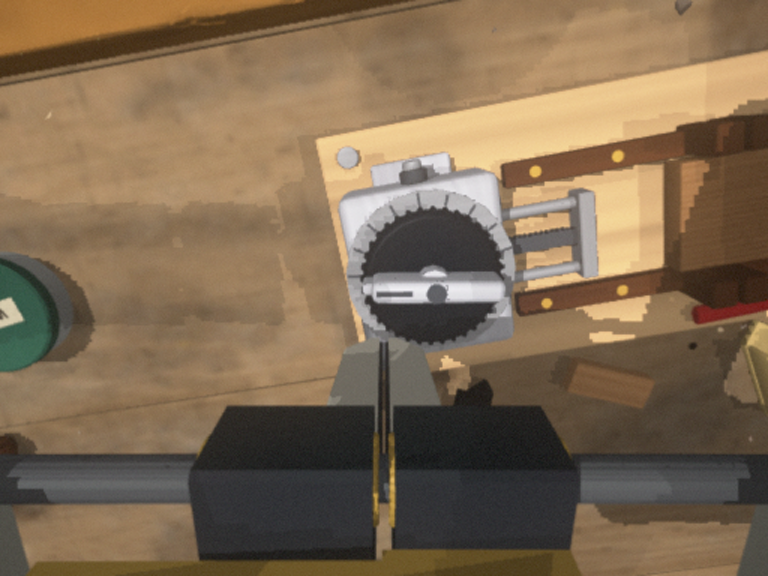

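```bash
python3 -m handwheel '-0.012 0.002 0 0 0 0;-0.0246 0.004 0 0 0 -0.007;-0.0293 0.0028 0 0 0 -0.08;-0.035 0.0014 0 0 0 -0.169;-0.0407 0.0001 0 0 0 -0.258'
python3 - <<'E'
from h import *
p,d,T,m=wrist("w6");print(robot.read_state()["force"],robot.read_state()["wrist_torque"])
barfit("w6",(.4947,-.0327))
E
```

```text
t: 7.05
tool_pos: [0.498, -0.0574, 0.0636]
orientation: [0.581, 3.086, -0.0]
force: [0.0, 0.2, 0.4]
opening: 0.0003
7.05 [ 0.498  -0.0574  0.0636] [ 5.8070e-01  3.0863e+00 -1.0000e-04]
[ 0.66023533  0.38323069 -1.26119431] [-0.00645231 -0.08440101 -0.03740741]
bar centre 0.4917 -0.0281 angle cw from -y deg 10.5 n 3388 std mm [ 1.51715199 13.78292285]
```

View pics/w6.png

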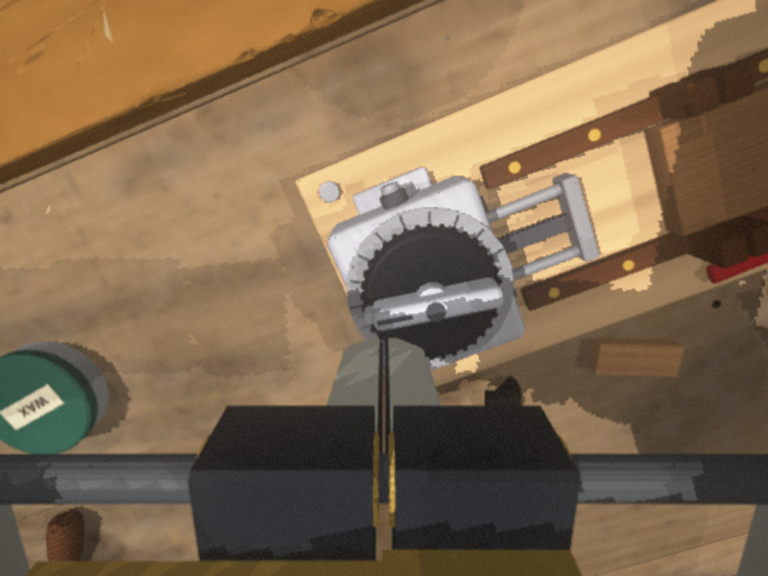

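Run:
```python
from h import *
f=np.load("w6.npz");T=f["T"];m=robot.camera_model("wrist");d=f["d"]
Tt=np.linalg.inv(np.array(m["tool_from_camera"]))
for P in([0,0,0],[.0075,0,0],[-.0075,0,0],[.0075,0,-.03],[0.0075,.0085,0]):
    print(P,proj(P,np.array(m["tool_from_camera"]),m)*1.5)
p=f["p"];cv2.imwrite("pics/w6z.png",cv2.resize(p[170:260,200:320,::-1],None,fx=6,fy=6,interpolation=cv2.INTER_CUBIC))
for v in (215,222,226,229,232,236,240,250):
  r=[]
  for u in(245,251,254,258,262):
    z=d[v,u];x=(f["T"]@np.append(np.linalg.inv(m["camera_matrix"])@[u,v,1]*z,1));tc=np.array(m["tool_from_camera"])@np.append(np.linalg.inv(m["camera_matrix"])@[u,v,1]*z,1);r.append((tc[:3]*1000).round(0).astype(int).tolist())
  print(v,r)
```

```text
[0, 0, 0] [[382.62595986 326.08154246]]
[0.0075, 0, 0] [[382.63599462 310.54781012]]
[-0.0075, 0, 0] [[382.61612539 341.29345628]]
[0.0075, 0, -0.03] [[382.5141745  338.40792939]]
[0.0075, 0.0085, 0] [[401.65527968 310.56807579]]
215 [[5, -7, -7], [7, -3, -12], [7, -1, -13], [7, 2, -12], [8, 4, -14]]
222 [[-9, -7, 13], [-9, -3, 13], [-6, -1, 5], [-5, 2, 4], [-5, 5, 4]]
226 [[9, -6, -34], [8, -2, -32], [-9, -1, 6], [-9, 2, 6], [9, 4, -33]]
229 [[9, -6, -37], [9, -2, -37], [7, -1, -33], [7, 2, -34], [9, 4, -37]]
232 [[9, -5, -41], [8, -2, -41], [7, -1, -38], [7, 2, -38], [9, 4, -42]]
236 [[9, -5, -46], [9, -2, -46], [7, -1, -42], [7, 2, -43], [8, 4, -45]]
240 [[9, -5, -51], [9, -2, -51], [6, -1, -46], [7, 2, -48], [9, 4, -51]]
250 [[9, -5, -61], [9, -2, -61], [7, 0, -58], [7, 2, -58], [9, 3, -62]]
```

View pics/w6z.png

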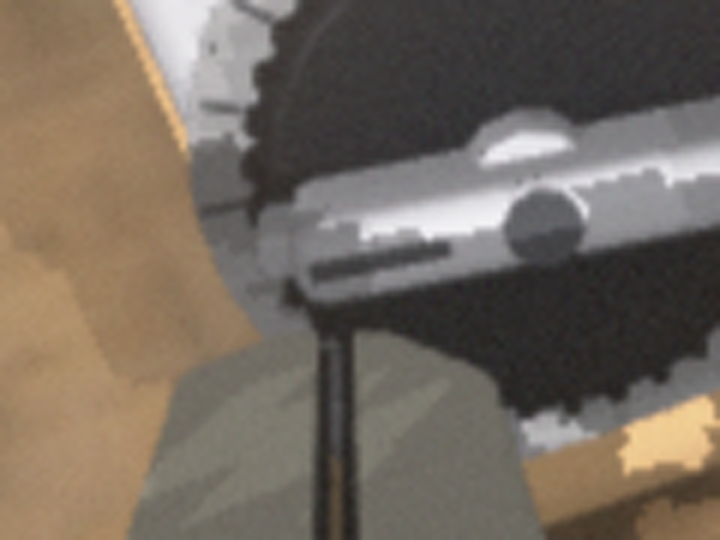

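Run:
```python
from h import *
p,d=robot.read_camera("scene");np.savez("s7.npz",p=p,d=d)
m=robot.camera_model("scene");T=np.array(m["pose"]);s=robot.read_state()
Rm=R.from_rotvec(s["orientation"]).as_matrix()
P=[s["tool_pos"]+Rm@np.array(o) for o in([0,0,0],[0,0,-.033],[.0075,0,0],[-.0075,0,0])]
uv=proj(P,T,m);print(uv)
z=cv2.resize(p[190:270,230:330,::-1],None,fx=7,fy=7,interpolation=cv2.INTER_CUBIC)
for u,v in uv: cv2.circle(z,(int((u-229.5)*7),int((v-189.5)*7)),3,(0,0,255),-1)
cv2.imwrite("pics/s7.png",z)
```

```text
[[280.38011622 240.07471096]
 [280.53181322 231.02141876]
 [281.66106625 241.1761104 ]
 [279.10953299 238.98216667]]
```

View pics/s7.png

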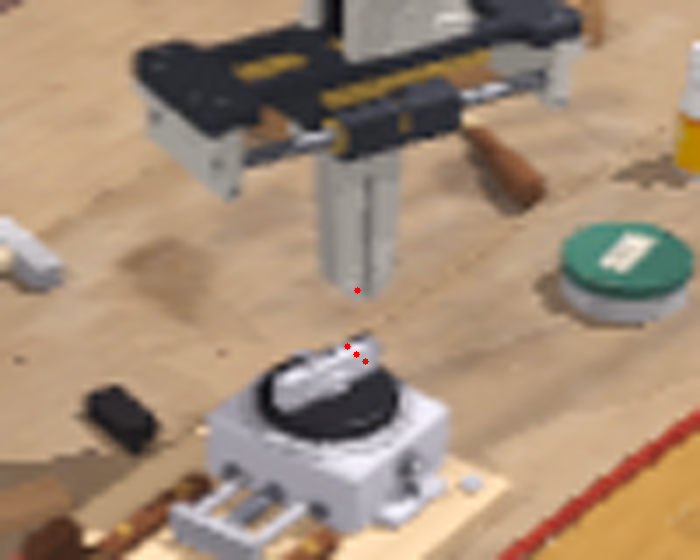

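The scene view shows the real fingertips ending well above the bar, about 32 mm short of the TCP point in the tool frame. The wrist depth gives the same figure. So nothing has been touched yet, and I'll back off and go about 30 mm lower.

```bash
python3 -m handwheel '0.02 -0.0001 0 0 0 0.13;0.0407 -0.0001 0 0 0 0.258;0.0407 -0.0001 -0.05 0 0 0.258;0.0407 -0.0001 -0.1 0 0 0.258;0.0407 -0.0001 -0.1 0 0 0.258'
python3 - <<'E'
from h import *
p,d=robot.read_camera("scene")
m=robot.camera_model("scene");T=np.array(m["pose"]);s=robot.read_state();print(s["tool_pos"],s["force"])
z=cv2.resize(p[190:270,230:330,::-1],None,fx=7,fy=7,interpolation=cv2.INTER_CUBIC)
cv2.imwrite("pics/s8.png",z)
wrist("w8")
E
```

```text
t: 7.65
tool_pos: [0.507, -0.0567, 0.0292]
orientation: [-0.263, -3.125, -0.001]
force: [-0.6, 1.4, 0.2]
opening: 0.0007
[ 0.50777026 -0.05693004  0.03047408] [-1.5690159  -0.5862423  -0.04791644]
7.7 [ 0.5078 -0.0569  0.0305] [-2.6220e-01 -3.1261e+00 -8.0000e-04]
```

View pics/s8.png

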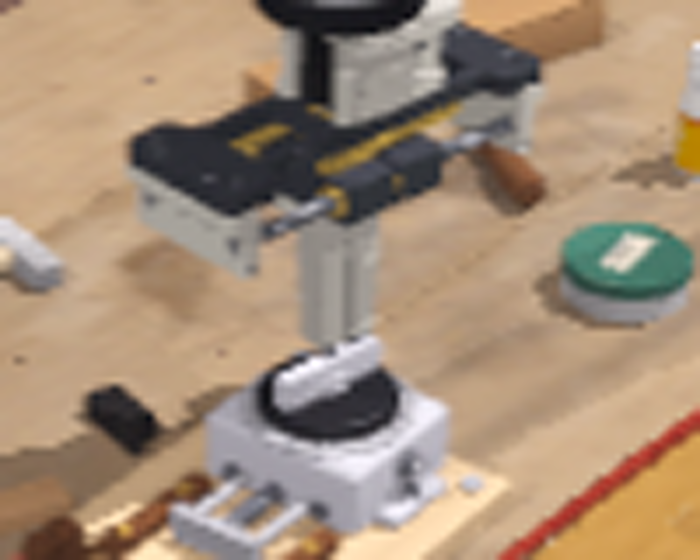

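View pics/w8.png

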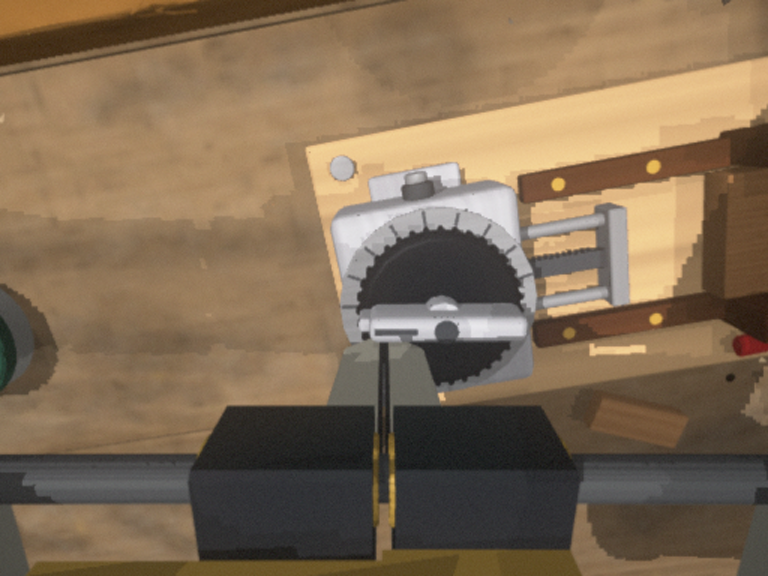

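```bash
python3 -m handwheel '0 0 0 0 0 0;-0.0213 0.0034 0 0 0 -0.007;-0.0275 0.0017 0 0 0 -0.102;-0.0333 -0.0001 0 0 0 -0.191;-0.0391 -0.0012 0 0 0 -0.28'
python3 - <<'E'
from h import *
s=robot.read_state();print(s["force"],s["wrist_torque"])
wrist("w9")
E
```

```text
t: 8.25
tool_pos: [0.5007, -0.0584, 0.0341]
orientation: [0.607, 3.076, -0.0]
force: [6.7, -2.3, -5.1]
opening: 0.0004
[ 6.65517204 -2.28851578 -5.07116894] [-0.4742734  -1.42905542  0.01021005]
8.25 [ 0.5007 -0.0584  0.0341] [ 6.0670e-01  3.0764e+00 -4.0000e-04]
```

View pics/w9.png

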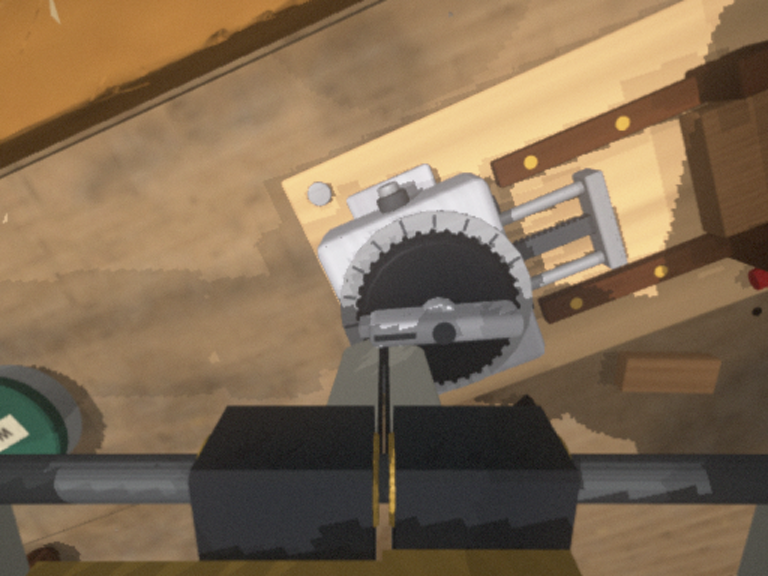

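```bash
cat > tab.py <<'E'
import sys
from math import *
a=[float(x) for x in sys.argv[1:]]
def P(th,off=.0135,r=.022):
  t=radians(th);return (-r*sin(t)+off*cos(t),-r*cos(t)-off*sin(t))
p0=P(a[0])
for th in a[1:]:
  p=P(th);print(th,round((p[0]-p0[0])/.3,4),round((p[1]-p0[1])/.3,4),round(-(th-a[0])/45,3))
E
python3 tab.py 22 26 30 34 38 42
```

```text
26.0 -0.006 -0.0008 -0.089
30.0 -0.0119 -0.0012 -0.178
34.0 -0.018 -0.0011 -0.267
38.0 -0.0239 -0.0006 -0.356
42.0 -0.0299 0.0002 -0.444
```

```bash
python3 -m handwheel '-0.006 -0.0008 0 0 0 -0.089;-0.0119 -0.0012 0 0 0 -0.178;-0.018 -0.0011 0 0 0 -0.267;-0.0239 -0.0006 0 0 0 -0.356;-0.0299 0.0002 0 0 0 -0.444'
python3 - <<'E'
from h import *
s=robot.read_state();print(s["force"],s["wrist_torque"])
wrist("w10")
E
python3 tab.py 42 46 50 54 58 62; python3 tab.py 62 66 70 74 78 80
```

```text
t: 8.8
tool_pos: [0.4924, -0.0594, 0.0344]
orientation: [1.131, 2.923, -0.0]
force: [9.2, -6.7, -7.9]
opening: 0.0003
[ 9.1822738  -6.73160323 -7.89985565] [-1.16455342 -1.86044444  0.00248706]
8.8 [ 0.4924 -0.0594  0.0344] [ 1.1307e+00  2.9226e+00 -5.0000e-04]
46.0 -0.0059 0.0013 -0.089
50.0 -0.0116 0.003 -0.178
54.0 -0.0172 0.0051 -0.267
58.0 -0.0227 0.0076 -0.356
62.0 -0.028 0.0104 -0.444
66.0 -0.0051 0.0032 -0.089
70.0 -0.0099 0.0068 -0.178
74.0 -0.0145 0.0107 -0.267
78.0 -0.0188 0.0149 -0.356
80.0 -0.0208 0.0171 -0.4
```

View pics/w10.png

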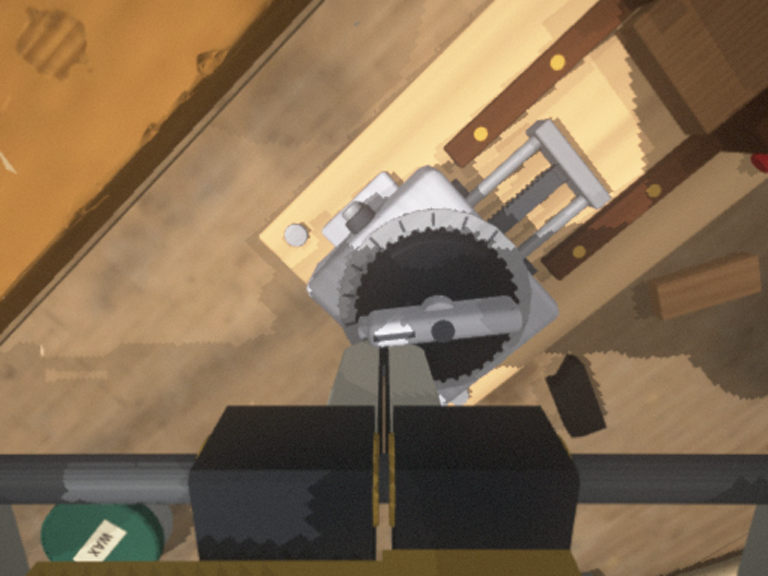

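```bash
python3 -m handwheel '-0.0059 0.0013 0 0 0 -0.089;-0.0116 0.003 0 0 0 -0.178;-0.0172 0.0051 0 0 0 -0.267;-0.0227 0.0076 0 0 0 -0.356;-0.028 0.0104 0 0 0 -0.444'
python3 - <<'E'
from h import *
s=robot.read_state();print(s["force"],s["wrist_torque"],s["q"].round(2))
wrist("w11")
E
```

```text
t: 9.35
tool_pos: [0.4832, -0.057, 0.0342]
orientation: [1.621, 2.683, -0.001]
force: [6.0, -7.2, -5.8]
opening: 0.0003
[ 5.98681033 -7.18361388 -5.82266499] [-1.4753366  -1.15536861 -0.00207728] [-0.22 -0.05  1.96 -0.    1.22 -0.7 ]
9.35 [ 0.4832 -0.057   0.0342] [ 1.6212e+00  2.6829e+00 -1.2000e-03]
```

View pics/w11.png

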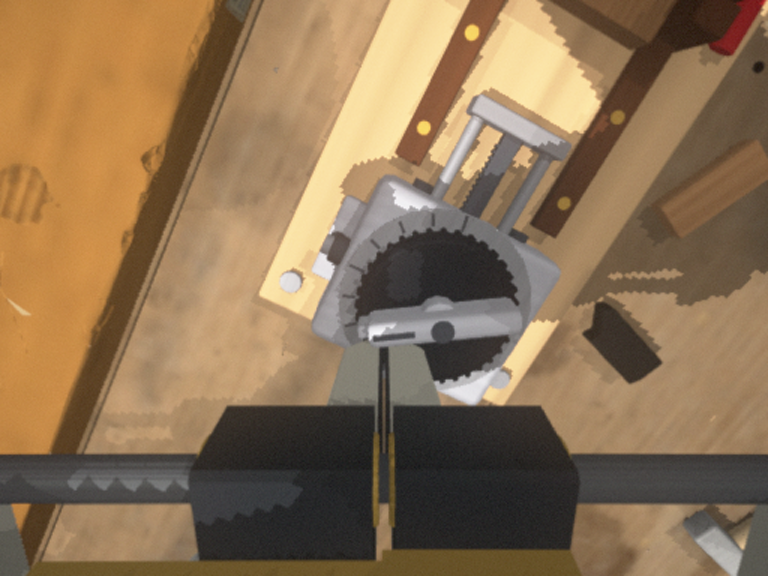

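```bash
python3 -m handwheel '-0.0051 0.0032 0 0 0 -0.089;-0.0099 0.0068 0 0 0 -0.178;-0.0145 0.0107 0 0 0 -0.267;-0.0188 0.0149 0 0 0 -0.356;-0.0208 0.0171 0 0 0 -0.4'
python3 - <<'E'
from h import *
s=robot.read_state();print(s["force"],s["wrist_torque"],s["q"].round(2))
wrist("w12")
bar("w12",(.4947,-.0327))
E
python3 tab.py 80 82 83 84 85 86 88
```

```text
t: 9.9
tool_pos: [0.476, -0.0521, 0.034]
orientation: [2.021, 2.397, -0.002]
force: [3.8, -11.4, -3.6]
opening: 0.0003
[  3.79574543 -11.4481202   -3.55704964] [-2.10010756 -0.78350338 -0.00261512] [-0.21 -0.07  1.98 -0.    1.23 -0.38]
9.9 [ 0.476  -0.0521  0.034 ] [ 2.0214e+00  2.3972e+00 -2.0000e-03]
82.0 -0.002 0.0023 -0.044
83.0 -0.0029 0.0034 -0.067
84.0 -0.0038 0.0046 -0.089
85.0 -0.0047 0.0058 -0.111
86.0 -0.0056 0.007 -0.133
88.0 -0.0073 0.0095 -0.178
```

View pics/w12.png

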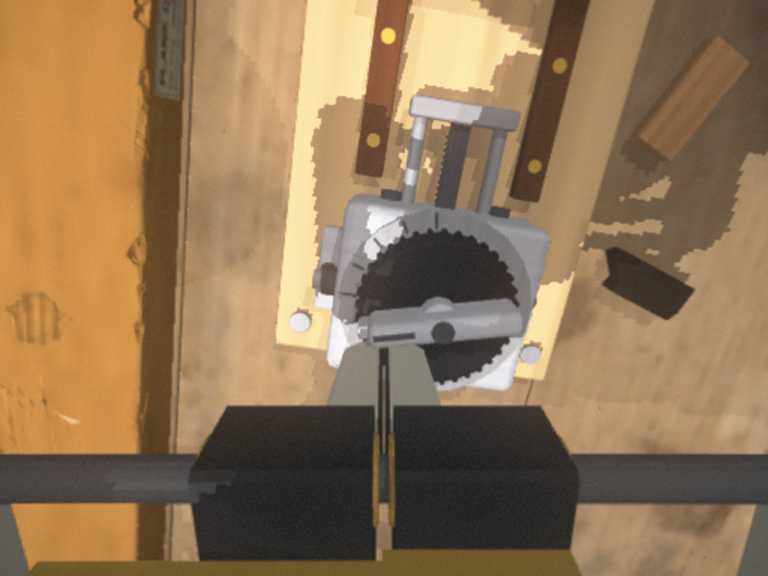

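View pics/w12_bar.png

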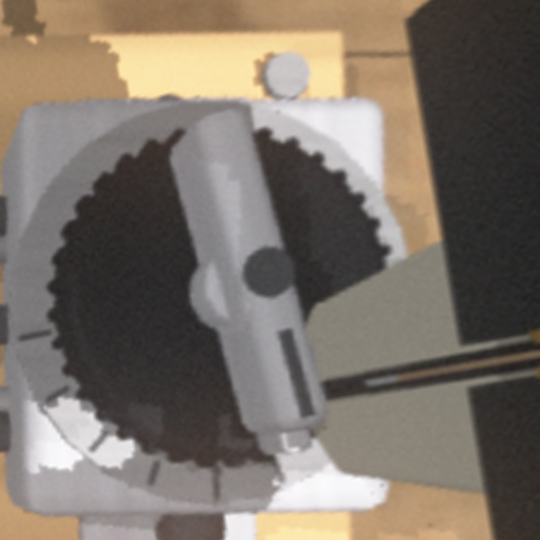

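```bash
python3 -m handwheel '-0.002 0.0023 0 0 0 -0.044;-0.0029 0.0034 0 0 0 -0.067;-0.0038 0.0046 0 0 0 -0.089;-0.0047 0.0058 0 0 0 -0.111;-0.0047 0.0058 0 0 0 -0.111'
python3 - <<'E'
from h import *
s=robot.read_state();print(s["force"],s["wrist_torque"],s["q"].round(2))
wrist("w13")
bar("w13",(.4947,-.0327))
E
```

```text
t: 10.45
tool_pos: [0.4734, -0.0477, 0.0332]
orientation: [2.124, 2.314, 0.0]
force: [-0.2, -3.4, 1.9]
opening: 0.0001
[-0.20159868 -3.41555274  1.88275918] [-0.50102535 -0.09472954 -0.02779566] [-0.21 -0.08  1.99 -0.    1.23 -0.29]
10.45 [ 0.4734 -0.0477  0.0332] [2.1242e+00 2.3141e+00 3.0000e-04]
```

View pics/w13_bar.png

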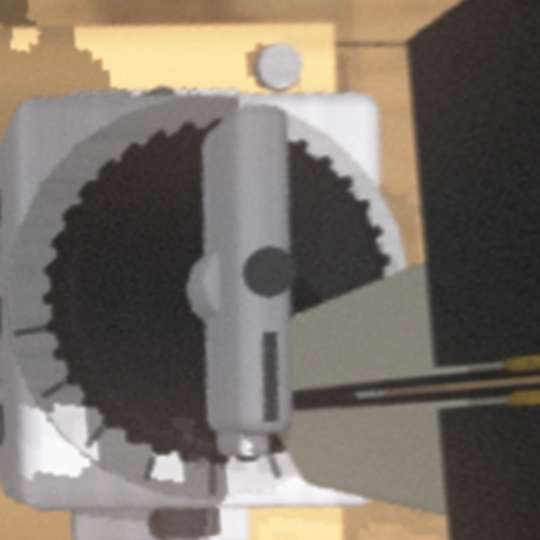

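The bar snapped to about 90°, which is exactly four clicks from 9.7°. Now I back the finger off, lift and check.

```bash
python3 -m handwheel '0.003 -0.035 0 0 0 0;0.005 -0.06 0 0 0 0;0.005 -0.06 0.1 0 0 0;0.005 -0.06 0.25 0 0 0.1;0.005 -0.06 0.35 0 0 0.2'
python3 -m handwheel '0 0.02 0 0 0 0.19;0 0.1 0 0 0 0.38;0 0.2 0 0 0 0.57;0 0.3 0.05 0 0 0.76;0 0.4 0.05 0 0 0.948'
python3 -m handwheel '0 0.1 0.1 0 0 0.19;0.03 0.2 0.2 0 0 0.38;0.03 0.2 0.25 0 0 0.57;0.03 0.2 0.25 0 0 0.76;0.03 0.2 0.25 0 0 0.77'
python3 -m handwheel '0 0 0 0 0 0'
python3 - <<'E'
from h import *
s=robot.read_state();print(s["force"],s["q"].round(2))
p,d,T,m=wrist("w14")
barfit("w14",(.4947,-.0327))
for q,z in(("dial_axis",.077),("dial_pointer",.068),("stop_face",.023),("board_inner_end",.023),("board_outer_end",.023),("channel_mouth",.015)):
    for e in robot.tip_of("wrist",q)[:2]:
        v,u=e["at"];print(q,round(e["conf"],2),np.round([u,v],1),onz(u,v,z,T,m).round(4))
E
```

```text
t: 11.0
tool_pos: [0.4753, -0.0663, 0.1402]
orientation: [1.932, 2.476, 0.001]
force: [0.3, -0.4, -0.2]
opening: 0.0004
t: 11.5
tool_pos: [0.4758, 0.0549, 0.1545]
orientation: [0.894, 3.01, 0.001]
force: [1.2, -0.0, 0.0]
opening: 0.0003
t: 12.0
tool_pos: [0.4843, 0.1143, 0.2282]
orientation: [-0.039, 3.141, 0.0]
force: [0.1, -0.1, -0.3]
opening: 0.0004
t: 12.1
tool_pos: [0.4836, 0.1139, 0.2272]
orientation: [0.027, -3.14, 0.0]
force: [-0.1, 0.0, 0.0]
opening: 0.0
[-0.13551401  0.01928123  0.00841293] [ 0.13 -0.16  1.71  0.    1.6  -1.46]
12.1 [0.4836 0.1139 0.2272] [ 0.0271 -3.1402  0.    ]
bar centre 0.5083 -0.0405 angle cw from -y deg 35.8 n 6422 std mm [ 6.93553721 11.73381912]
dial_axis 0.81 [126.9 173.6] [ 0.4955 -0.0325  0.077 ]
dial_pointer 0.75 [125.5 147.8] [ 0.4675 -0.0347  0.068 ]
stop_face 0.95 [205.3 160.4] [0.4906 0.0486 0.023 ]
stop_face 0.2 [338.1 163.6] [0.4917 0.2216 0.023 ]
board_inner_end 0.86 [240.4 163.3] [0.4936 0.0943 0.023 ]
board_inner_end 0.79 [460.8 112.6] [0.4244 0.367  0.023 ]
board_outer_end 0.65 [336.4 162.4] [0.4901 0.2192 0.023 ]
channel_mouth 0.67 [347.1 164.5] [0.4945 0.2358 0.015 ]
channel_mouth 0.45 [334.9 166.5] [0.4975 0.2199 0.015 ]
```

View pics/w14.png

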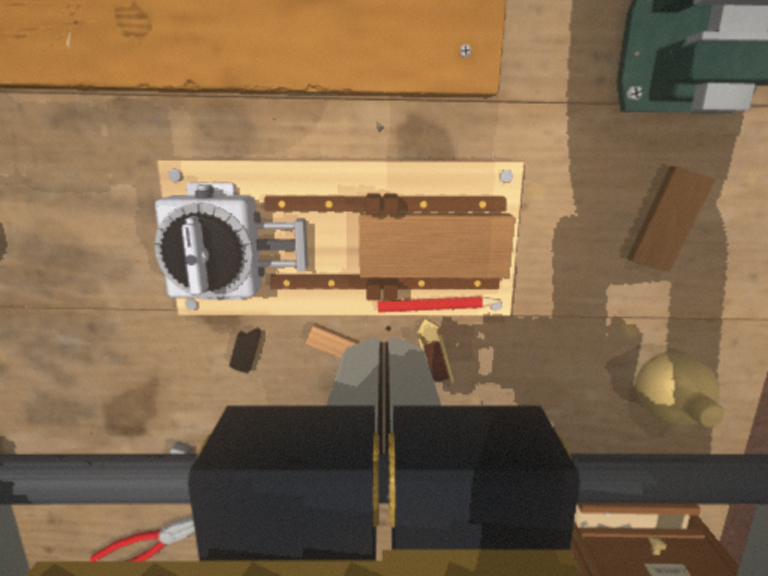

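View pics/w14_bar.png

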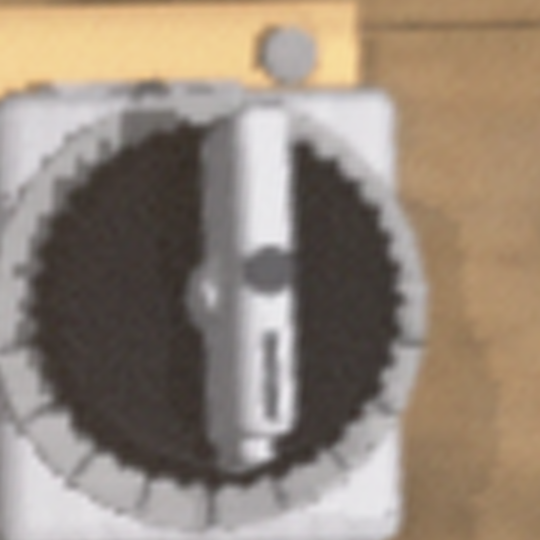

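Run:
```python
from h import *
f=np.load("w14.npz");T=f["T"];m=robot.camera_model("wrist");p=f["p"];d=f["d"]
for n,u,v,z in(("b inner",360,245,.031),("b outer",514,245,.031),("b near",440,215,.031),("b far",440,278,.031),("stop",306,220,.03),("stop",306,270,.03),("base end near",524,162,.015),("base end far",513,316,.015),("railnear in",440,211,.023),("railfar in",440,277,.023)):
    print(n,onz(u/1.5,v/1.5,z,T,m).round(4))
tc=np.array(m["tool_from_camera"])
for v in(228,230,235):
  for u in(220,224,228,231,235,255,270,276,280,284,288,290):
    q=tc@np.append(np.linalg.inv(m["camera_matrix"])@[u,v,1]*d[v,u],1);print(v,u,(q[:3]*1000).round(1))
```

```text
b inner [0.4918 0.0941 0.031 ]
b outer [0.4894 0.2252 0.031 ]
b near [0.4649 0.1609 0.031 ]
b far [0.5199 0.1639 0.031 ]
stop [0.4714 0.0486 0.03  ]
stop [0.5151 0.0473 0.03  ]
base end near [0.4216 0.231  0.015 ]
base end far [0.5603 0.2357 0.015 ]
railnear in [0.4628 0.1617 0.023 ]
railfar in [0.5214 0.1648 0.023 ]
228 220 [-108.1  -51.   217.3]
228 224 [-108.8  -45.4  218.8]
228 228 [-108.5  -39.6  218.2]
228 231 [-107.9  -35.2  217. ]
228 235 [-108.1  -29.5  217.3]
228 255 [  7.3  -0.2 -32.9]
228 270 [  8.6   8.2 -35.8]
228 276 [-112.5   30.1  227.1]
228 280 [-102.3   34.1  205. ]
228 284 [-110.    41.4  221.8]
228 288 [-104.2   45.8  209.1]
228 290 [-103.5   48.4  207.6]
230 220 [-111.5  -51.2  217.7]
230 224 [-111.4  -45.4  217.7]
230 228 [-111.5  -39.7  217.9]
230 231 [-111.6  -35.3  218. ]
230 235 [  8.5 -11.3 -38.3]
230 255 [  7.2  -0.2 -35.5]
230 270 [  8.9   8.1 -39. ]
230 276 [  8.2  11.5 -37.5]
230 280 [-106.2   34.4  206.8]
230 284 [-107.    40.2  208.6]
230 288 [-107.    45.8  208.6]
230 290 [-106.6   48.5  207.7]
235 220 [-119.7  -51.5  218.4]
235 224 [-119.6  -45.7  218.2]
235 228 [ 8.34e+01  1.00e-01 -1.98e+02]
235 231 [  8.9 -12.9 -45.2]
235 235 [  8.8 -10.8 -45. ]
235 255 [  7.4  -0.2 -42.1]
235 270 [  9.2   7.8 -45.8]
235 276 [  8.8  11.  -45. ]
235 280 [  9.2  13.1 -45.8]
235 284 [-113.7   40.2  206.3]
235 288 [-113.    45.6  205. ]
235 290 [-113.3   48.5  205.6]
```

The dial shows a bar angle of about 89–90°, so the step is held. The board's outer end is at y≈0.225, its gap to the stop is about 46 mm, and the channel centre is at x≈0.491. I move beyond the outer end and lower.

```bash
python3 -m handwheel '0.01 0.15 -0.05 0 0 0;0.023 0.3 -0.1 0 0 0;0.023 0.46 -0.15 0 0 0;0.023 0.46 -0.3 0 0 0;0.023 0.46 -0.45 0 0 0'
python3 -m handwheel '0 0 -0.15 0 0 0;0 0 -0.25 0 0 0;0 0 -0.344 0 0 0;0 0 -0.344 0 0 0;0 0 -0.344 0 0 0'
python3 - <<'E'
from h import *
s=robot.read_state();print(s["force"],s["q"].round(2))
p,d,T,m=wrist("w15")
p,d=robot.read_camera("scene")
cv2.imwrite("pics/s15.png",cv2.resize(p[200:320,170:320,::-1],None,fx=5,fy=5,interpolation=cv2.INTER_CUBIC))
E
```

```text
t: 12.95
tool_pos: [0.4913, 0.2544, 0.0926]
orientation: [-0.038, 3.139, 0.002]
force: [0.5, -0.1, 0.4]
opening: 0.0002
t: 13.45
tool_pos: [0.4904, 0.2521, -0.0101]
orientation: [0.033, -3.14, 0.001]
force: [0.1, 0.2, 1.6]
opening: 0.0007
[0.07333829 0.24398752 1.62373245] [ 0.38  0.19  1.8   0.    1.15 -1.21]
13.45 [ 0.4904  0.2521 -0.0101] [ 3.3500e-02 -3.1403e+00  6.0000e-04]
```

View pics/w15.png

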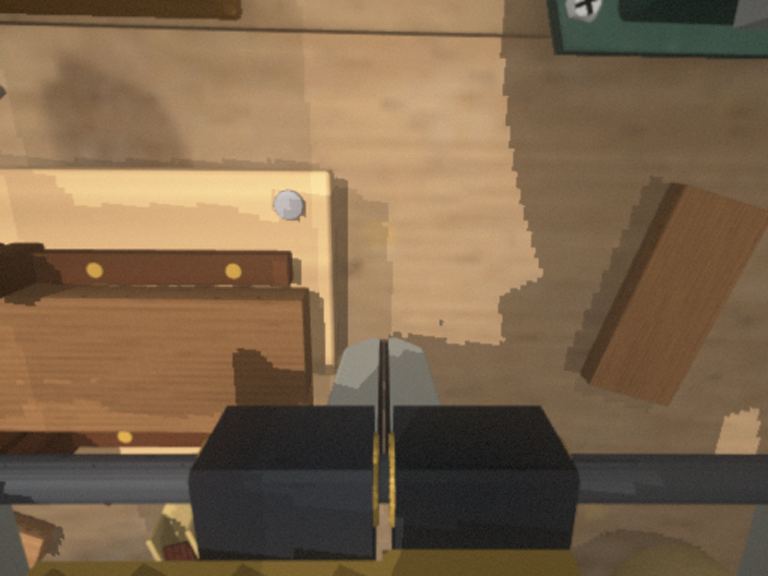

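View pics/s15.png

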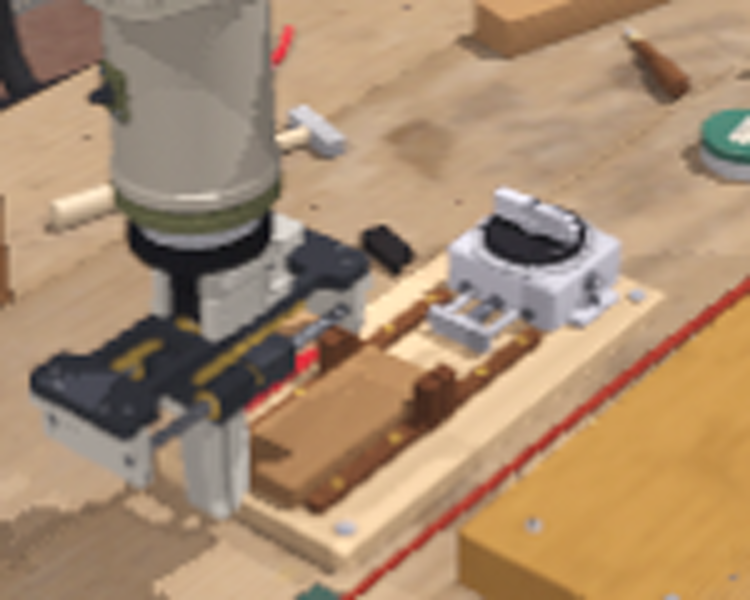

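```bash
python3 -m handwheel '0 -0.02 0 0 0 0;0 -0.04 0 0 0 0;0 -0.055 0 0 0 0;0 -0.07 0 0 0 0;0 -0.085 0 0 0 0'
python3 -m handwheel '0 -0.015 0 0 0 0;0.001 -0.03 0 0 0 0;0.001 -0.045 0 0 0 0;0.001 -0.06 0 0 0 0;0.001 -0.075 0 0 0 0'
python3 - <<'E'
from h import *
s=robot.read_state();print(s["force"])
p,d,T,m=wrist("w16")
for u,v,z in((0,0,0),):pass
E
```

```text
t: 14.05
tool_pos: [0.4914, 0.227, -0.0095]
orientation: [-0.034, 3.14, 0.002]
force: [0.0, 3.4, 3.2]
opening: 0.0003
t: 14.55
tool_pos: [0.4917, 0.2046, -0.0096]
orientation: [-0.034, 3.14, 0.002]
force: [-0.4, 4.3, 6.1]
opening: 0.0004
[-0.39257148  4.28201965  6.06059417]
14.55 [ 0.4917  0.2046 -0.0096] [-3.41e-02  3.14e+00  1.60e-03]
```

View pics/w16.png

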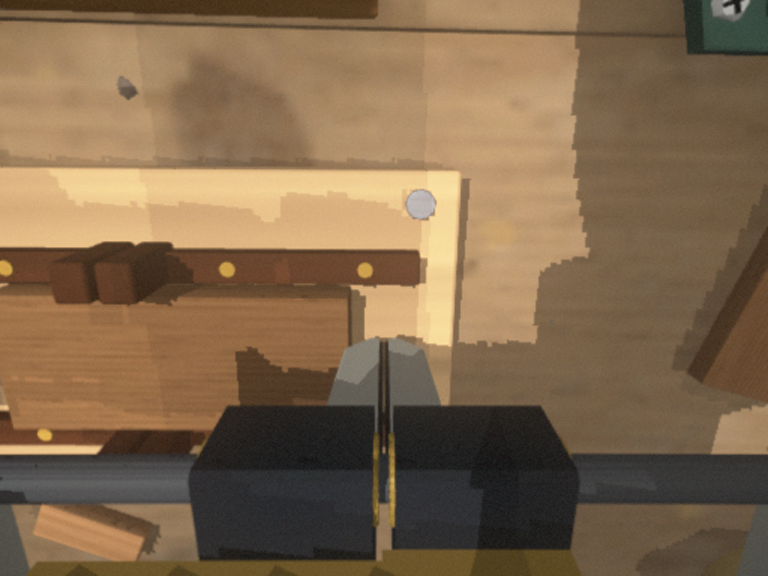

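```bash
python3 -m handwheel '0 -0.015 0 0 0 0;0.001 -0.025 0 0 0 0;0.001 -0.032 0 0 0 0;0.001 -0.032 0 0 0 0'
python3 - <<'E'
from h import *
s=robot.read_state();print(s["force"])
p,d,T,m=wrist("w17")
f=np.load("w16.npz");print(onz(352/1.5,310/1.5,.031,f["T"],m))
E
```

```text
t: 15.0
tool_pos: [0.492, 0.1948, -0.0096]
orientation: [-0.034, 3.14, 0.001]
force: [-0.3, 3.1, 6.4]
opening: 0.0006
[-0.25587997  3.1322734   6.4049278 ]
15.0 [ 0.492   0.1948 -0.0096] [-3.3800e-02  3.1401e+00  1.1000e-03]
[0.46868136 0.19302371 0.031     ]
```

View pics/w17.png

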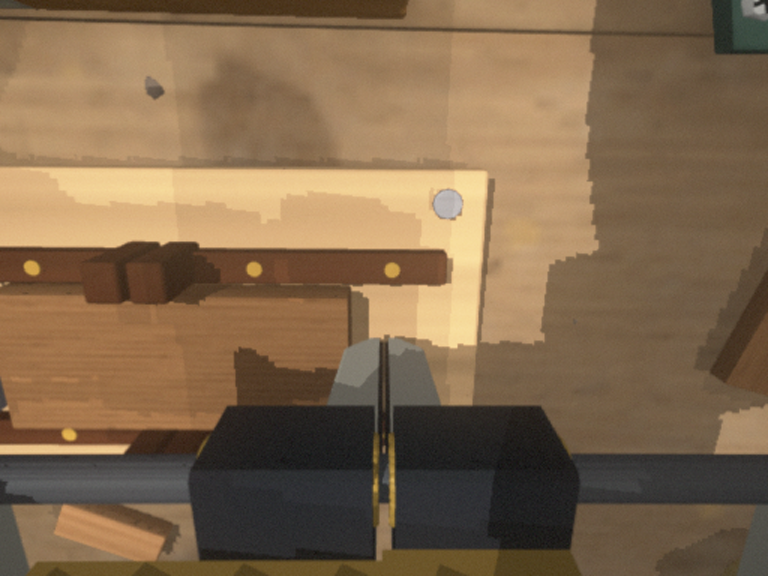

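```bash
python3 -m handwheel '0 -0.004 0 0 0 0;0 -0.008 0 0 0 0;0 -0.01 0 0 0 0'
python3 -m handwheel '0 -0.003 0 0 0 0;0 -0.003 0 0 0 0'
python3 -c "
from h import *
wrist('w18')"
```

```text
t: 15.35
tool_pos: [0.492, 0.1921, -0.0096]
orientation: [-0.034, 3.14, 0.002]
force: [-0.4, 4.6, 5.6]
opening: 0.0004
t: 15.55
tool_pos: [0.492, 0.1911, -0.0096]
orientation: [-0.034, 3.14, 0.001]
force: [0.6, 4.0, 5.6]
opening: 0.0008
15.55 [ 0.492   0.1911 -0.0096] [-3.4000e-02  3.1401e+00  1.3000e-03]
```

View pics/w18.png

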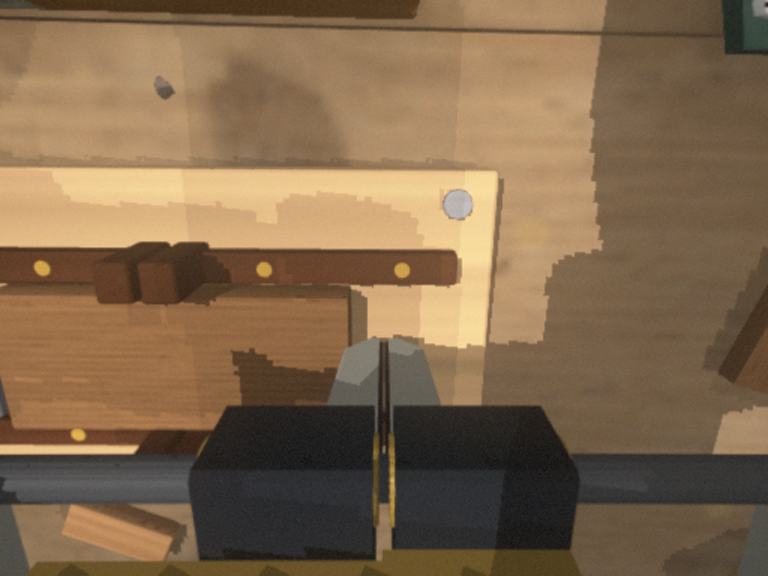

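```bash
python3 -m handwheel '0 -0.003 0 0 0 0;0 -0.003 0 0 0 0'
python3 -m handwheel '0 -0.003 0 0 0 0;0 -0.003 0 0 0 0'
python3 -c "
from h import *
p,d=robot.read_camera('top');cv2.imwrite('pics/t19.png',cv2.resize(p[205:255,175:280,::-1],None,fx=7,fy=7,interpolation=cv2.INTER_CUBIC))"
```

```text
t: 15.8
tool_pos: [0.492, 0.1903, -0.0096]
orientation: [-0.034, 3.14, 0.001]
force: [-0.1, 3.8, 5.6]
opening: 0.0008
t: 16.0
tool_pos: [0.492, 0.1894, -0.0096]
orientation: [-0.034, 3.14, 0.001]
force: [0.4, 4.6, 6.5]
opening: 0.0006
```

View pics/t19.png

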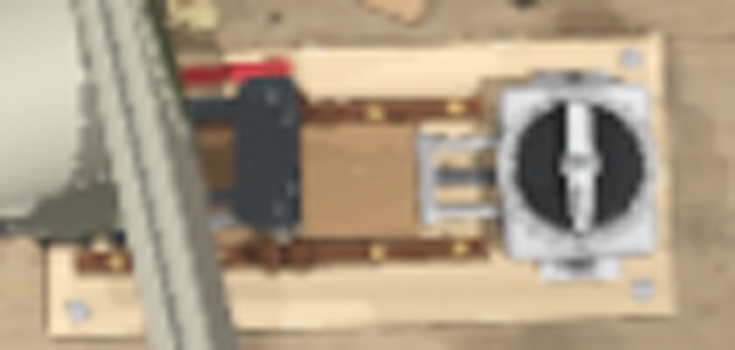

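```bash
python3 -m handwheel '0 -0.003 0 0 0 0;0 -0.003 0 0 0 0'
python3 -m handwheel '0 -0.003 0 0 0 0;0 -0.003 0 0 0 0'
```

```text
t: 16.25
tool_pos: [0.492, 0.1892, -0.0096]
orientation: [-0.034, 3.14, 0.003]
force: [-1.0, 7.3, 5.2]
opening: 0.0008
t: 16.45
tool_pos: [0.4919, 0.1891, -0.0095]
orientation: [-0.034, 3.14, 0.005]
force: [-1.0, 11.7, 4.1]
opening: 0.0004
```

Force rose to 11.7 N with no further motion, so the board is against the stop. Backing off horizontally, then lifting.

```bash
python3 -m handwheel '0 0.015 0 0 0 0;0 0.05 0 0 0 0;0 0.1 0 0 0 0;0 0.1 0.08 0 0 0;0 0.1 0.2 0 0 0'
python3 -m handwheel '0 -0.1 0.15 0 0 0;-0.02 -0.25 0.3 0 0 0;-0.02 -0.35 0.45 0 0 0;-0.02 -0.35 0.6 0 0 0;-0.02 -0.35 0.6 0 0 0'
python3 -m handwheel '0 0 0 0 0 0;0 0 0 0 0 0'
python3 - <<'E'
from h import *
s=robot.read_state();print(s["force"])
p,d,T,m=wrist("w20")
f=p
cv2.imwrite("pics/w20z.png",cv2.resize(p[90:225,60:400,::-1],None,fx=2.3,fy=2.3,interpolation=cv2.INTER_CUBIC))
bar("w20",(.4947,-.0327))
for q,z in(("stop_face",.023),("board_inner_end",.023),("board_outer_end",.023)):
    for e in robot.tip_of("wrist",q)[:2]:
        v,u=e["at"];print(q,round(e["conf"],2),np.round([u,v],1),onz(u,v,z,T,m).round(4))
E
```

```text
t: 16.95
tool_pos: [0.4883, 0.2173, 0.0472]
orientation: [0.036, -3.135, 0.004]
force: [0.4, 0.2, -0.0]
opening: 0.0008
t: 17.45
tool_pos: [0.4878, 0.1118, 0.2359]
orientation: [-0.032, 3.133, 0.001]
force: [1.4, 0.3, 0.2]
opening: 0.0002
t: 17.65
tool_pos: [0.4848, 0.1128, 0.2281]
orientation: [0.035, -3.14, 0.0]
force: [-0.3, -0.5, -0.3]
opening: 0.0004
[-0.295805   -0.47203746 -0.28837296]
17.65 [0.4848 0.1128 0.2281] [ 3.4700e-02 -3.1395e+00  2.0000e-04]
stop_face 0.91 [204.1 162.6] [0.4951 0.0458 0.023 ]
board_inner_end 0.7 [207.8 164. ] [0.4969 0.0506 0.023 ]
board_inner_end 0.66 [463.8 112.9] [0.4246 0.37   0.023 ]
board_outer_end 0.73 [304.1 164. ] [0.494  0.1764 0.023 ]
board_outer_end 0.63 [432.  174.8] [0.5047 0.3458 0.023 ]
```

View pics/w20z.png

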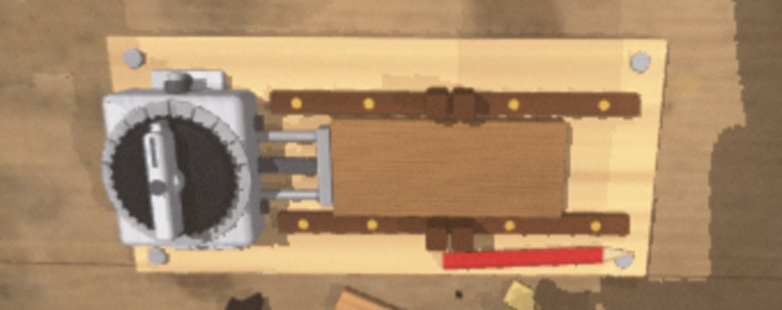

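View pics/w20_bar.png

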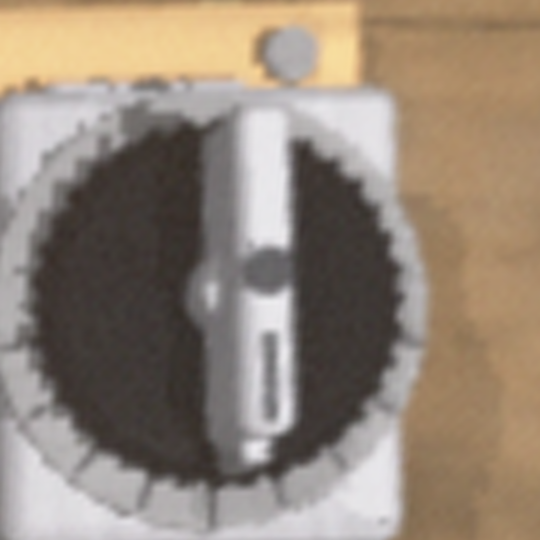

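The board is flush with the stop, with no gap visible, and the dial is still at four clicks. Handing in.

```bash
python3 -c "
from plant import robot
print(robot.close_job())"
```

```text
the job is handed in; nothing more can be done
None
```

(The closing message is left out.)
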